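# Prime the refilled hand rub dispenser

## Task

The hand rub bottle in the orange holder has just been refilled and its pump must be primed. Press its pump head all the way down and let it spring all the way back up, at least twice. Leave the pump of the identical bottle in the blue holder alone.

Things in the scene. Friction and masses are not known exactly. Their poses are not given: they have to be found in the camera images.
- orange_bottle_head (a point): Middle of the flat top of the pump head, on the pump's upright axis, of the bottle to prime: clear plastic bottle 58 mm across, fixed in a round orange holder (76 mm across), orange ring on its neck. 184 mm above the worktop when up; moves with the head. z points up, x away from the spout. The head is a level bar 18 mm wide, 12 mm thick, from 11 mm behind this point (+x) to 39 mm before it (-x).
- orange_bottle_pump (a joint): Pump of the bottle in the orange holder, metres pressed down: 0 = up, 0.012 = fully down on its stop. A spring pushes it back up; about 8 N from above, with closed fingertips, holds it fully down.
- blue_bottle_head (a point): The same point on the identical bottle in the blue holder (blue ring on its neck), which is not to be pumped.
- blue_bottle_pump (a joint): The pump of the bottle in the blue holder, in metres pressed down (0 = up).

How it is judged:
On the way, in this order (a step that is already met when the one before it is completed fails the run):
1. the orange bottle's pump is pressed down (10 mm or more of its 12 mm) (value of joint orange_bottle_pump above 0.01 m), for 0.05 s.
2. it has come back up (to within 2 mm) (value of joint orange_bottle_pump below 0.002 m), for 0.05 s.
3. it is pressed down a second time (value of joint orange_bottle_pump above 0.01 m), for 0.05 s.
4. it has come back up again (value of joint orange_bottle_pump below 0.002 m), for 0.05 s.
At the end, for the whole second after the job is handed in: After two full strokes (each at least 10 mm down and back to within 2 mm of the top) the orange bottle's pump head is up, and so is the blue bottle's, both within 2 mm (value of joint each of orange_bottle_pump, blue_bottle_pump below 0.002 m); the robot touches nothing.
It fails at once if the pump of the bottle in the blue holder is pressed (4 mm or more) (value of joint blue_bottle_pump above 0.004 m).
It also fails if it takes over 35 s, if anything falls off the work surface, if the arm or the gripper's body presses on something with over 40 N, if the wrist force passes 120 N, or if a joint passes its speed limit or range.

## Robot

A 7-joint arm with a two-finger parallel gripper is mounted at the origin on a cart in front of the work surface, level with it; the furniture and walls round the work are solid. World frame = base frame: x ahead of the robot, y to its left, z up, the work surface at z = 0. Lengths are in m, angles in rad, forces in N, time in s.
With the tool pointing down it reaches from about 0.4 to 0.85 m from the base axis. Payload 6.9 kg.
Tool frame: the origin (TCP) lies at the very end of the fingers, on their centre line; the grasp point (between the pads) lies 19 mm behind it; x points along the fingers, y is the direction in which the jaws open and shut, and the axes are right-handed (so a half turn about x gives the same grasp; the last joint's range is limited). The gripper opens to 85 mm and grips with 20 to 120 N. Pads are 22 mm wide; open, the fingers measure 114 mm over their backs; the gripper's body (76 mm by 85 mm) begins 54 mm behind the grasp point. The pads swing forward as they close: fully open they stand 13 mm farther back than shut.
Start: joints at [1.381, 0.507, -0.238, 1.5, 0.126, 1.149, -0.155], TCP at [0.182, -0.598, 0.231] pointing down, gripper open.
Joint ranges: [-3.08, 3.08], [-0.24, 2.05], [-1.43, 1.35], [0, 2.5], [-1.52, 4.66], [0.17, 1.96], [-2.89, 2.89]. Speed limits (rad/s): [2.39, 2.39, 3.14, 3.14, 3.14, 3.14, 3.14].

## Interface

Orientations are given as a 3x3 rotation matrix whose columns are the frame's x, y, z axes.
In Python, from plant import manip, read_camera gives the robot as it stands.
- The arm moves only by the shell command python3 -m crank 'ROWS'. ROWS is JSON, a list of rows, each an object of numbers: "hand": the opening, from 0 (shut) to 1 (fully open); "dx", "dy", "dz": the shift along the tool's x, y, z in mm; "wx", "wy", "wz": the turn, a rotation vector about the tool's x, y, z in rad. A call has 1 to 10 rows; each row is the pose to reach, as a shift and turn from the pose measured when the call began, along the tool's axes at that moment; what a row does not reach only later rows make up. A row lasts 1/12 s, in which the tool goes at most 41.7 mm and 7.16 degrees, less where a joint would pass 70% of its speed; a pose out of reach is approached as far as the arm can. A call with a gripper value outside its range is refused whole. The fingers move at their own pace and stop on an object; the grip force is fixed at half the most. Time passes only in rows, so rows that repeat a pose let the fingers close. It gives the time, the measured TCP pose, the force and the opening at its end, in the units of the state.
- manip.get_obs(): the state, without advancing time (a new reading comes with each control period).
- read_camera(name): name is "scene" or "top" or "wrist"; returns a dict with "color" (400x640x3 uint8, red, green, blue), "mtx" (3x3 intrinsics, pixels), "R" (3x3) and "t" (3): a world point X has camera coordinates R X + t; the wrist camera has in their place "T_tool_cam" (4x4, takes a point from camera to tool coordinates, whose origin is the TCP and whose axes are the tool frame's). Camera axes: x right, y down, z forward; pixel columns grow to the right and rows downward; lengths in m; the calibration is good to about 2 mm. A picture is of the moment at which its call begins: read the wrist's pose just before it. There is no depth.
- manip.close_job(): hands the job in, once; it reports no verdict.
The state is a dict: "time": time; "joints": joint angles; "qvel": joint speeds; "tau": joint torques, N m; "ee_pos": TCP position; "orientation": TCP orientation; "ft_force": force on the tool from outside, world axes, zero at the start; "ft_torque": the same for the moment, N m; "grip_width": finger opening in m.
Only numpy, scipy, OpenCV 4.12 (cv2) and the standard library are available. Lean on these libraries where they do the work, as an engineer would, in place of code of your own. Each camera call takes 0.05 s, during which the arm holds its last target.

## Working session

There is one attempt and no reset: what is moved stays moved. The work goes in short steps, Python scripts to look and compute and a shell command to move; the robot and the scene stay as the last step left them, time stands still between calls to the robot, and variables do not carry over. Pictures are saved under pics/ and viewed, and the job is handed in when it is done.

```bash
mkdir -p pics; python3 - <<'E'
from plant import manip, read_camera
import cv2,numpy as np
np.set_printoptions(precision=4,suppress=True)
o=manip.get_obs();print(o['time'],o['ee_pos'],o['orientation'],o['grip_width'],o['ft_force'])
for n in('scene','top','wrist'):
    c=read_camera(n);cv2.imwrite(f'pics/{n}0.png',c['color'][:,:,::-1])
    print(n,c['mtx'].tolist(),*[c[k] for k in c if k not in('color','mtx')])
E
```

```text
0.0 [ 0.182  -0.5974  0.2304] [[-0.0005  0.2915 -0.9566]
 [ 0.0017 -0.9566 -0.2915]
 [-1.     -0.0018  0.    ]] 0.0852178280509946 [-0.3248  0.5174  0.8056]
scene [[430.29652258577846, 0.0, 324.8569058151088], [0.0, 430.29652258577846, 200.46921268439343], [0.0, 0.0, 1.0]] [[ 0.4354  0.9002 -0.0052]
 [ 0.5172 -0.2548 -0.8171]
 [-0.7369  0.3531 -0.5765]] [-0.2249 -0.0995  1.6232]
top [[497.29544451050566, 0.0, 322.05517764855387], [0.0, 497.29544451050566, 193.68751383174083], [0.0, 0.0, 1.0]] [[-0.002  -0.9999 -0.0112]
 [-0.9955  0.003  -0.0949]
 [ 0.0949  0.011  -0.9954]] [0.0077 0.5396 1.338 ]
wrist [[305.62834860910897, 0.0, 327.0237648446518], [0.0, 305.62834860910897, 202.17513958943977], [0.0, 0.0, 1.0]] [[-0.     -0.3067  0.9518 -0.1418]
 [ 1.     -0.0001  0.     -0.0006]
 [ 0.0001  0.9518  0.3067 -0.0791]
 [ 0.      0.      0.      1.    ]]
```

View pics/scene0.png

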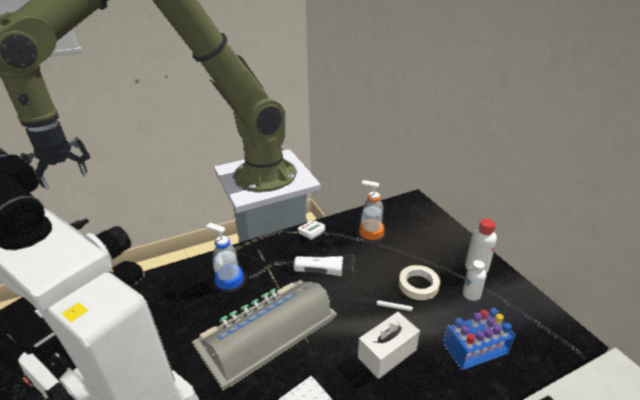

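View pics/top0.png

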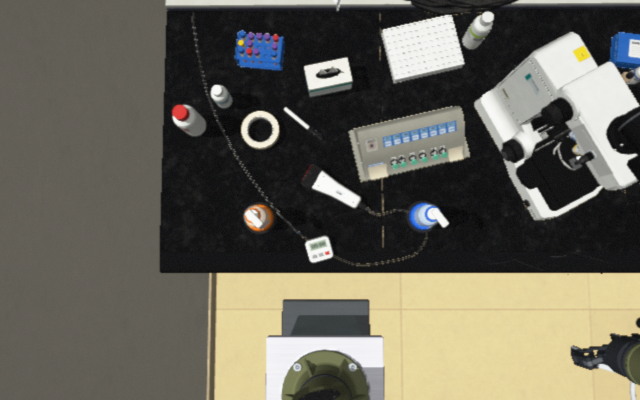

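View pics/wrist0.png

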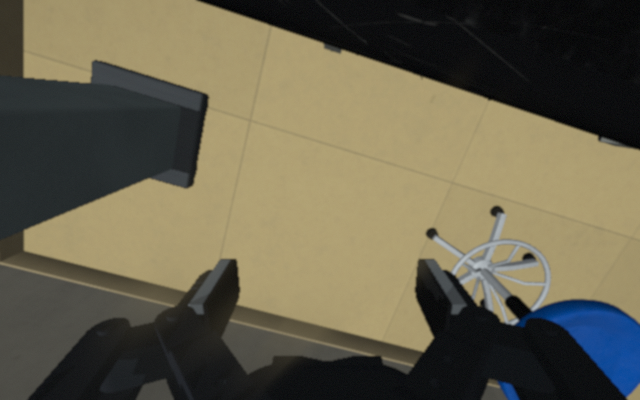

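The scene view shows the orange bottle's head near (371,184) and the blue one's near (216,229). In the top view they are near (256,217) and (432,215). I'll zoom in to place the points.

```bash
python3 - <<'E'
import cv2,numpy as np
s=cv2.imread('pics/scene0.png');t=cv2.imread('pics/top0.png')
a=lambda im,u,v:cv2.resize(im[v:v+40,u:u+50],None,fx=8,fy=7.5*0+8,interpolation=cv2.INTER_CUBIC)[:300]
def a(im,u,v):
    r=cv2.resize(im[v:v+36,u:u+48],None,fx=8,fy=8,interpolation=cv2.INTER_CUBIC)
    for k in range(0,48,10): cv2.putText(r,str(u+k),(k*8,8),0,.3,(0,255,255));cv2.line(r,(k*8,0),(k*8,4),(0,255,0))
    for k in range(0,36,10): cv2.putText(r,str(v+k),(0,k*8+8),0,.3,(0,255,255))
    return r
cv2.imwrite('pics/z.png',np.vstack([np.hstack([a(s,350,170),a(s,195,215)]),np.hstack([a(t,236,198),a(t,404,198)])]))
E
```

```text
(no output)
```

View pics/z.png

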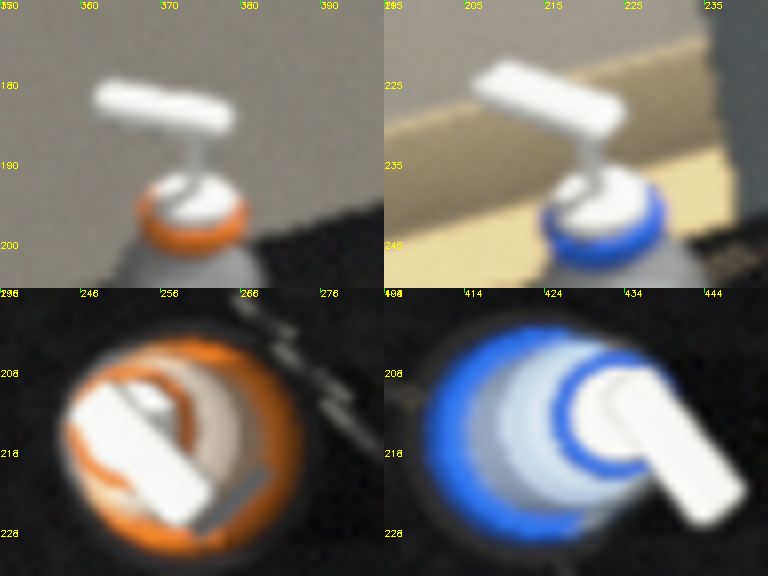

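```bash
cat > h.py <<'E'
import numpy as np,cv2
def tri(Ps,uv):
    A=[]
    for P,(u,v) in zip(Ps,uv): A+= [u*P[2]-P[0],v*P[2]-P[1]]
    X=np.linalg.svd(np.array(A))[2][-1];X=X[:3]/X[3]
    e=[]
    for P,p in zip(Ps,uv):
        q=P@np.r_[X,1];e.append(np.round(q[:2]/q[2]-p,1))
    return X,e
def onplane(P,uv,z):
    M=np.array([uv[0]*P[2]-P[0],uv[1]*P[2]-P[1]]);return np.linalg.solve(M[:,:2],-(M[:,2]*z+M[:,3]))
def P(c): return c['mtx']@np.c_[c['R'],c['t']]
def Pw(c,o):
    T=np.eye(4);T[:3,:3]=o['orientation'];T[:3,3]=o['ee_pos'];M=np.linalg.inv(T@c['T_tool_cam']);return c['mtx']@M[:3]
E
python3 - <<'E'
from h import *
from plant import read_camera
np.set_printoptions(precision=4,suppress=True)
s=P(read_camera('scene'));t=P(read_camera('top'))
np.save('s.npy',s);np.save('t.npy',t)
for n,a,b in [('O back',(378,183.3),(247.8,211.5)),('O tip',(362,180.7),(260,224.5)),('B back',(224,228),(433,210.5)),('B tip',(208,223.5),(445.5,224.5))]:
    print(n,*tri([s,t],[a,b]),onplane(t,b,.184),onplane(s,a,.184))
print(onplane(t,(259,217.5),.02),onplane(t,(424,216),.02))
E
```

```text
O back [0.4821 0.1848 0.1854] [array([-0.4,  0. ]), array([-0.3, -0.2])] [0.4818 0.1843] [0.4805 0.1871]
O tip [0.4499 0.1535 0.1849] [array([ 0.4, -0. ]), array([0.3, 0.2])] [0.4504 0.1544] [0.4484 0.1531]
B back [ 0.4834 -0.2623  0.1823] [array([-0.4, -0. ]), array([-0.3, -0.1])] [ 0.4831 -0.2625] [ 0.4861 -0.2619]
B tip [ 0.4492 -0.2925  0.1827] [array([0.3, 0. ]), array([0.2, 0.1])] [ 0.4493 -0.2917] [ 0.4506 -0.2933]
[0.4751 0.1797] [ 0.478  -0.2723]
```

Both heads triangulate to z ≈ 0.183–0.185, which matches the given 184 mm. The orange axis is at about (0.475, 0.178), and the base of its holder gives nearly the same point. I'll raise the tool and start across.

```bash
python3 -m crank '[{"hand":0,"dx":-40},{"hand":0,"dx":-80},{"hand":0,"dx":-110,"dy":-20,"dz":-25},{"hand":0,"dx":-120,"dy":-40,"dz":-55},{"hand":0,"dx":-120,"dy":-60,"dz":-90},{"hand":0,"dx":-120,"dy":-80,"dz":-125},{"hand":0,"dx":-120,"dy":-100,"dz":-160},{"hand":0,"dx":-120,"dy":-120,"dz":-195},{"hand":0,"dx":-120,"dy":-140,"dz":-225},{"hand":0,"dx":-120,"dy":-140,"dz":-225}]'
python3 -c "
from plant import manip;o=manip.get_obs();print(o['joints'],o['ee_pos'],o['ft_force'])"
```

```text
[ 1.38050834  0.50792799 -0.23755769  1.50058993  0.12570279  1.14891324
 -0.15481944] [ 0.18206625 -0.59766153  0.23087278] [-0.60071882  1.05076769 -0.01144824]validation failed for argument at $[0]...
```

```bash
python3 -m crank '[{"hand":0,"dx":-40,"dy":0,"dz":0,"wx":0,"wy":0,"wz":0}]'; python3 -m crank --help | head -20
python3 -c "
from plant import manip;o=manip.get_obs();print(o['time'],o['joints'],o['ee_pos'],o['ft_force'])"
```

```text
time: 0.33
ee_pos: [0.1805, -0.5942, 0.2637]
orientation: [[-0.005, 0.292, -0.956], [0.014, -0.956, -0.292], [-1.0, -0.015, 0.001]]
ft_force: [-0.3, -0.2, -1.2]
grip_width: 0.0755
0.3333 [ 1.38117282  0.48798015 -0.23968699  1.44280459  0.11688337  1.23965791
 -0.14593736] [ 0.1805361 -0.5942466  0.2637087] [-0.28653505 -0.18115825 -1.23291659]invalid input: not JSON, or not a number
```

All seven fields are required in every row. I'll carry on.

```bash
python3 -m crank '[{"hand":0,"dx":-40,"dy":0,"dz":0,"wx":0,"wy":0,"wz":0},{"hand":0,"dx":-70,"dy":-15,"dz":-20,"wx":0,"wy":0,"wz":0},{"hand":0,"dx":-80,"dy":-35,"dz":-50,"wx":0,"wy":0,"wz":0},{"hand":0,"dx":-80,"dy":-55,"dz":-85,"wx":0,"wy":0,"wz":0},{"hand":0,"dx":-80,"dy":-75,"dz":-120,"wx":0,"wy":0,"wz":0},{"hand":0,"dx":-80,"dy":-95,"dz":-155,"wx":0,"wy":0,"wz":0},{"hand":0,"dx":-80,"dy":-115,"dz":-190,"wx":0,"wy":0,"wz":0},{"hand":0,"dx":-80,"dy":-135,"dz":-220,"wx":0,"wy":0,"wz":0},{"hand":0,"dx":-80,"dy":-135,"dz":-220,"wx":0,"wy":0,"wz":0}]'
python3 -c "
from plant import manip;o=manip.get_obs();print(o['time'],o['joints'],o['ee_pos'],o['ft_force'])"
```

```text
time: 1.08
ee_pos: [0.358, -0.3949, 0.3463]
orientation: [[-0.001, 0.303, -0.953], [0.017, -0.953, -0.303], [-1.0, -0.016, -0.004]]
ft_force: [0.7, 0.1, 0.5]
grip_width: -0.0003
1.0833 [ 1.03064074  0.30229041 -0.33287682  1.51873753  0.08777421  1.34882002
 -0.57183689] [ 0.35801912 -0.39486934  0.34634883] [0.70086387 0.06762904 0.4567756 ]
```

```bash
python3 -m crank '[{"hand":0,"dx":0,"dy":-30,"dz":-25,"wx":0,"wy":0,"wz":0},{"hand":0,"dx":0,"dy":-62,"dz":-50,"wx":0,"wy":0,"wz":0},{"hand":0,"dx":0,"dy":-95,"dz":-75,"wx":0,"wy":0,"wz":0},{"hand":0,"dx":0,"dy":-128,"dz":-100,"wx":0,"wy":0,"wz":0},{"hand":0,"dx":0,"dy":-162,"dz":-120,"wx":0,"wy":0,"wz":0},{"hand":0,"dx":0,"dy":-196,"dz":-140,"wx":0,"wy":0,"wz":0},{"hand":0,"dx":0,"dy":-230,"dz":-160,"wx":0,"wy":0,"wz":0},{"hand":0,"dx":0,"dy":-265,"dz":-180,"wx":0,"wy":0,"wz":0},{"hand":0,"dx":0,"dy":-300,"dz":-195,"wx":0,"wy":0,"wz":0},{"hand":0,"dx":0,"dy":-320,"dz":-198,"wx":0,"wy":0,"wz":0}]'
python3 -c "
from plant import manip;o=manip.get_obs();print(o['time'],o['joints'],o['ee_pos'],o['ft_force'])"
```

```text
time: 1.92
ee_pos: [0.4503, -0.0251, 0.3526]
orientation: [[-0.0, 0.308, -0.951], [0.018, -0.951, -0.308], [-1.0, -0.018, -0.006]]
ft_force: [-0.1, 0.6, 0.3]
grip_width: 0.0003
1.9167 [ 0.47867022  0.1658693  -0.5584829   1.69713307  0.07181159  1.30281608
 -1.35059444] [ 0.45034685 -0.02512354  0.35263151] [-0.07988224  0.61052246  0.25559038]
```

```bash
python3 -m crank '[{"hand":0,"dx":0,"dy":-32,"dz":-15,"wx":0,"wy":0,"wz":0},{"hand":0,"dx":0,"dy":-68,"dz":-32,"wx":0,"wy":0,"wz":0},{"hand":0,"dx":5,"dy":-105,"dz":-48,"wx":0,"wy":0,"wz":0},{"hand":0,"dx":20,"dy":-140,"dz":-64,"wx":0,"wy":0,"wz":0},{"hand":0,"dx":40,"dy":-170,"dz":-80,"wx":0,"wy":0,"wz":0},{"hand":0,"dx":60,"dy":-185,"dz":-86,"wx":0,"wy":0,"wz":0},{"hand":0,"dx":70,"dy":-185,"dz":-86,"wx":0,"wy":0,"wz":0},{"hand":0,"dx":70,"dy":-185,"dz":-86,"wx":0,"wy":0,"wz":0}]'
python3 - <<'E'
from plant import manip,read_camera
from h import *
o=manip.get_obs();print(o['time'],o['joints'],o['ee_pos'],o['ft_force'])
c=read_camera('wrist');cv2.imwrite('pics/w1.png',c['color'][:,:,::-1]);W=Pw(c,o);np.save('w1.npy',W)
q=W@np.array([.475,.178,.184,1]);print(q[:2]/q[2])
E
```

```text
time: 2.58
ee_pos: [0.4741, 0.1785, 0.2841]
orientation: [[-0.004, 0.31, -0.951], [0.017, -0.951, -0.31], [-1.0, -0.018, -0.001]]
ft_force: [-0.0, -0.8, -0.2]
grip_width: 0.0003
2.5833 [ 0.08438647  0.32085695 -0.66141996  1.71310971  0.19340407  1.1734224
 -1.88211569] [0.47408199 0.17851186 0.28409772] [-0.0257544 -0.7789187 -0.1742422]
[330.77092613 202.78463124]
```

View pics/w1.png

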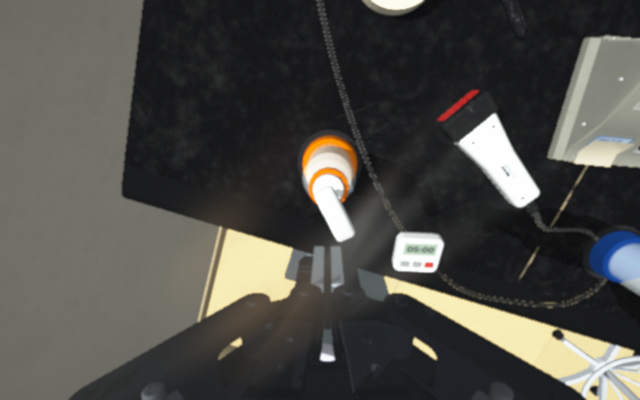

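The wrist picture shows the bar from about (322,177) at the back to (344,240) at the spout. The predicted axis point is (331,203), so I'll zoom in to refine it.

```bash
python3 - <<'E'
from plant import manip,read_camera
from h import *
o=manip.get_obs();print(o['time'],abs(o['qvel']).max(),o['ee_pos'])
c=read_camera('wrist');cv2.imwrite('pics/w2.png',c['color'][:,:,::-1]);W=Pw(c,o);np.save('w2.npy',W)
u,v=285,150
r=cv2.resize(c['color'][v:v+100,u:u+100,::-1],None,fx=6,fy=6,interpolation=cv2.INTER_CUBIC)
for k in range(0,100,10):
    cv2.putText(r,str(u+k),(k*6,8),0,.3,(0,255,255));cv2.putText(r,str(v+k),(0,k*6+4),0,.3,(0,255,255))
    cv2.line(r,(k*6,10),(k*6,14),(0,255,0));cv2.line(r,(22,k*6),(26,k*6),(0,255,0))
q=W@np.array([.475,.178,.184,1]);q=q[:2]/q[2];print(q)
cv2.circle(r,(int((q[0]-u)*6),int((q[1]-v)*6)),4,(0,0,255))
cv2.imwrite('pics/z2.png',r)
E
```

```text
2.6333 0.03383662515957047 [0.47485666 0.17761138 0.28551183]
[329.40185628 202.97805372]
```

View pics/z2.png

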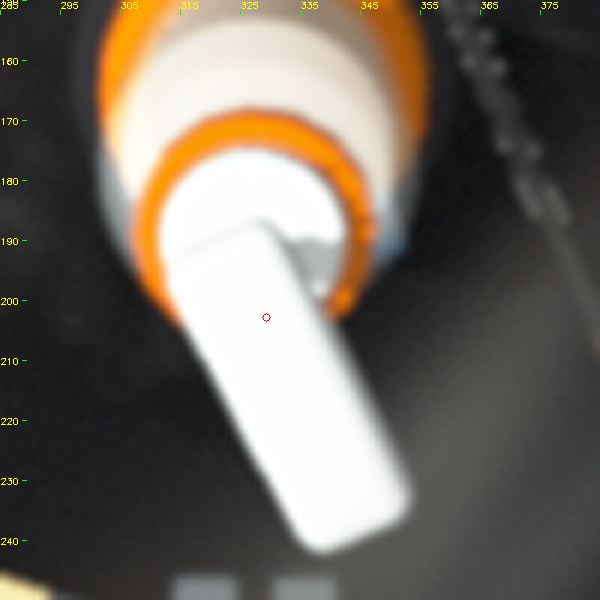

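```bash
python3 - <<'E'
from h import *
np.set_printoptions(precision=4,suppress=True)
s,t,w=[np.load(f+'.npy') for f in('s','t','w2')]
b=(321.5,190);p=(345,237.8)
print(tri([s,w],[(378,183.3),b]),tri([s,t,w],[(378,183.3),(247.8,211.5),b]))
print(tri([s,w],[(362,180.7),p]),tri([s,t,w],[(362,180.7),(260,224.5),p]))
B=onplane(w,b,.184);T=onplane(w,p,.184);d=(T-B);L=np.linalg.norm(d);print(B,T,L,B+d/L*.011, T-d/L*.039)
E
```

```text
(array([0.4828, 0.1866, 0.1852]), [array([0.3, 0.1]), array([1. , 1.7])]) (array([0.4823, 0.1855, 0.1847]), [array([-0.2,  0.2]), array([-0.5, -0.2]), array([2.1, 2.6])])
(array([0.4475, 0.1542, 0.1828]), [array([0.2, 0.1]), array([0.5, 1.3])]) (array([0.4497, 0.154 , 0.1845]), [array([0.5, 0. ]), array([0.2, 0.3]), array([1.7, 0.1])])
[0.4837 0.1877] [0.4491 0.1553] 0.04741375346850174 [0.4756 0.1802] [0.4775 0.1819]
```

The head point is about (0.4755, 0.1795, 0.184), and the holder centre agrees with it. The TCP is within 2 mm of that in plan. I'll come down to just above the head.

```bash
python3 -m crank '[{"hand":0,"dx":35,"dy":0,"dz":-1,"wx":0,"wy":0,"wz":0},{"hand":0,"dx":65,"dy":0,"dz":-1,"wx":0,"wy":0,"wz":0},{"hand":0,"dx":85,"dy":0,"dz":-1,"wx":0,"wy":0,"wz":0},{"hand":0,"dx":92,"dy":0,"dz":-1,"wx":0,"wy":0,"wz":0},{"hand":0,"dx":92,"dy":0,"dz":-1,"wx":0,"wy":0,"wz":0},{"hand":0,"dx":92,"dy":0,"dz":-1,"wx":0,"wy":0,"wz":0}]'
python3 - <<'E'
from plant import manip,read_camera
from h import *
o=manip.get_obs();print(o['time'],o['ee_pos'],o['ft_force'])
c=read_camera('wrist');s=read_camera('scene')
a=c['color'][130:330,220:440,::-1];b=s['color'][150:230,330:418,::-1]
cv2.imwrite('pics/w3.png',np.hstack([cv2.resize(a,None,fx=1.8,fy=2,interpolation=2),cv2.resize(b,(396,400),interpolation=2)]))
E
```

```text
time: 3.18
ee_pos: [0.4774, 0.1787, 0.1959]
orientation: [[0.001, 0.305, -0.952], [0.018, -0.952, -0.305], [-1.0, -0.017, -0.006]]
ft_force: [0.9, 0.1, 0.4]
grip_width: -0.0001
3.1833 [0.47735376 0.17873752 0.19589681] [0.9310456  0.10414911 0.38736405]
```

View pics/w3.png

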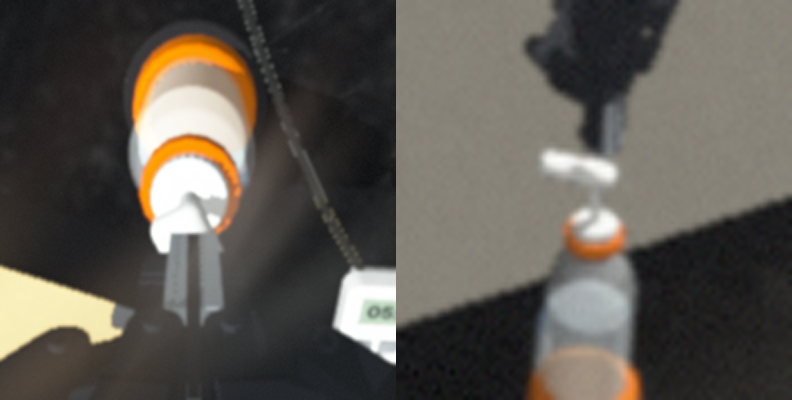

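The fingertips are just above the axis end of the orange head, with nothing else nearby. Now the first press.

```bash
python3 -m crank '[{"hand":0,"dx":8,"dy":0,"dz":0,"wx":0,"wy":0,"wz":0},{"hand":0,"dx":13,"dy":0,"dz":0,"wx":0,"wy":0,"wz":0},{"hand":0,"dx":18,"dy":0,"dz":0,"wx":0,"wy":0,"wz":0},{"hand":0,"dx":22,"dy":0,"dz":0,"wx":0,"wy":0,"wz":0},{"hand":0,"dx":25,"dy":0,"dz":0,"wx":0,"wy":0,"wz":0},{"hand":0,"dx":25,"dy":0,"dz":0,"wx":0,"wy":0,"wz":0},{"hand":0,"dx":25,"dy":0,"dz":0,"wx":0,"wy":0,"wz":0}]'
```

```text
time: 3.87
ee_pos: [0.4782, 0.1798, 0.1718]
orientation: [[0.004, 0.306, -0.952], [0.018, -0.952, -0.306], [-1.0, -0.016, -0.009]]
ft_force: [0.3, -1.5, 6.8]
grip_width: 0.0002
```

```bash
python3 -m crank '[{"hand":0,"dx":2,"dy":0,"dz":0,"wx":0,"wy":0,"wz":0},{"hand":0,"dx":4,"dy":0,"dz":0,"wx":0,"wy":0,"wz":0},{"hand":0,"dx":4,"dy":0,"dz":0,"wx":0,"wy":0,"wz":0},{"hand":0,"dx":4,"dy":0,"dz":0,"wx":0,"wy":0,"wz":0}]'
python3 - <<'E'
from plant import manip,read_camera
from h import *
o=manip.get_obs();print(o['time'],o['ee_pos'],o['ft_force'])
s=read_camera('scene');c=read_camera('wrist');a=c['color'][130:330,220:440,::-1];b=s['color'][150:230,330:418,::-1]
cv2.imwrite('pics/w4.png',np.hstack([cv2.resize(a,None,fx=1.8,fy=2,interpolation=2),cv2.resize(b,(396,400),interpolation=2)]))
E
```

```text
time: 4.2
ee_pos: [0.4786, 0.1799, 0.1712]
orientation: [[0.007, 0.305, -0.952], [0.017, -0.952, -0.305], [-1.0, -0.014, -0.012]]
ft_force: [-9.7, -7.1, 39.7]
grip_width: 0.0003
4.2 [0.47860653 0.17991093 0.17123533] [-9.74568604 -7.05317137 39.72994386]
```

View pics/w4.png

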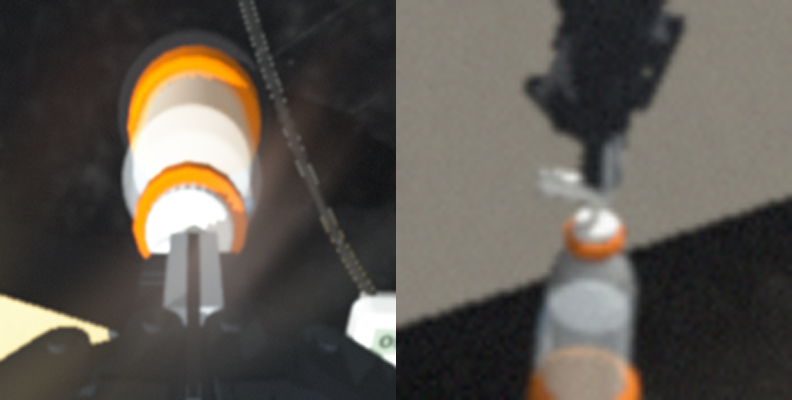

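The fingertips have met a hard stop (about 40 N at z = 0.171), and the head is visibly down against the neck. I'll release fully.

```bash
python3 -m crank '[{"hand":0,"dx":-8,"dy":0,"dz":0,"wx":0,"wy":0,"wz":0},{"hand":0,"dx":-16,"dy":0,"dz":0,"wx":0,"wy":0,"wz":0},{"hand":0,"dx":-24,"dy":0,"dz":0,"wx":0,"wy":0,"wz":0},{"hand":0,"dx":-28,"dy":0,"dz":0,"wx":0,"wy":0,"wz":0},{"hand":0,"dx":-28,"dy":0,"dz":0,"wx":0,"wy":0,"wz":0},{"hand":0,"dx":-28,"dy":0,"dz":0,"wx":0,"wy":0,"wz":0},{"hand":0,"dx":-28,"dy":0,"dz":0,"wx":0,"wy":0,"wz":0}]'
python3 - <<'E'
from plant import manip,read_camera
from h import *
o=manip.get_obs();print(o['time'],o['ee_pos'],o['ft_force'])
s=read_camera('scene');c=read_camera('wrist');a=c['color'][130:330,220:440,::-1];b=s['color'][150:230,330:418,::-1]
cv2.imwrite('pics/w5.png',np.hstack([cv2.resize(a,None,fx=1.8,fy=2,interpolation=2),cv2.resize(b,(396,400),interpolation=2)]))
E
```

```text
time: 4.88
ee_pos: [0.4781, 0.1792, 0.1986]
orientation: [[0.006, 0.305, -0.952], [0.017, -0.952, -0.305], [-1.0, -0.014, -0.011]]
ft_force: [0.3, 0.2, -1.0]
grip_width: -0.0001
4.8833 [0.47811555 0.17921705 0.19855643] [ 0.26265525  0.21077158 -1.02127039]
```

View pics/w5.png

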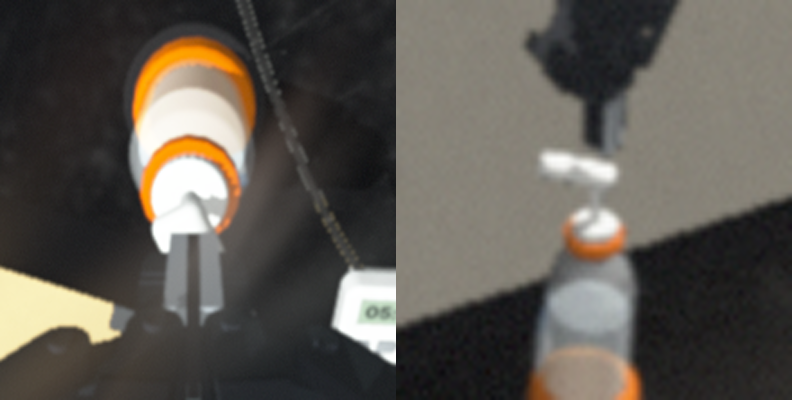

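The head has sprung back to its original image position. Now the second stroke.

```bash
python3 -m crank '[{"hand":0,"dx":8,"dy":0,"dz":0,"wx":0,"wy":0,"wz":0},{"hand":0,"dx":14,"dy":0,"dz":0,"wx":0,"wy":0,"wz":0},{"hand":0,"dx":19,"dy":0,"dz":0,"wx":0,"wy":0,"wz":0},{"hand":0,"dx":24,"dy":0,"dz":0,"wx":0,"wy":0,"wz":0},{"hand":0,"dx":28,"dy":0,"dz":0,"wx":0,"wy":0,"wz":0},{"hand":0,"dx":30,"dy":0,"dz":0,"wx":0,"wy":0,"wz":0},{"hand":0,"dx":30,"dy":0,"dz":0,"wx":0,"wy":0,"wz":0},{"hand":0,"dx":30,"dy":0,"dz":0,"wx":0,"wy":0,"wz":0},{"hand":0,"dx":30,"dy":0,"dz":0,"wx":0,"wy":0,"wz":0}]'
```

```text
time: 5.73
ee_pos: [0.4784, 0.1795, 0.1713]
orientation: [[0.009, 0.305, -0.952], [0.015, -0.952, -0.305], [-1.0, -0.012, -0.013]]
ft_force: [-9.9, -6.6, 34.7]
grip_width: 0.0001
```

It reached the stop again. I'll release it and back well clear.

```bash
python3 -m crank '[{"hand":0,"dx":-8,"dy":0,"dz":0,"wx":0,"wy":0,"wz":0},{"hand":0,"dx":-16,"dy":0,"dz":0,"wx":0,"wy":0,"wz":0},{"hand":0,"dx":-30,"dy":0,"dz":0,"wx":0,"wy":0,"wz":0},{"hand":0,"dx":-60,"dy":0,"dz":0,"wx":0,"wy":0,"wz":0},{"hand":0,"dx":-90,"dy":0,"dz":0,"wx":0,"wy":0,"wz":0},{"hand":0,"dx":-100,"dy":0,"dz":0,"wx":0,"wy":0,"wz":0},{"hand":0,"dx":-100,"dy":0,"dz":0,"wx":0,"wy":0,"wz":0},{"hand":0,"dx":-100,"dy":0,"dz":0,"wx":0,"wy":0,"wz":0},{"hand":0,"dx":-100,"dy":0,"dz":0,"wx":0,"wy":0,"wz":0}]'
python3 - <<'E'
from plant import manip,read_camera
from h import *
o=manip.get_obs();print(o['time'],o['ee_pos'],o['ft_force'])
s=read_camera('scene');b=s['color'][150:230,330:418,::-1];a=s['color'][200:280,180:268,::-1]
s0=cv2.imread('pics/scene0.png')
cv2.imwrite('pics/w6.png',np.hstack([cv2.resize(a,(396,400),interpolation=2),cv2.resize(b,(396,400),interpolation=2)]))
for n,(u,v) in dict(o=(355,174),b=(200,215)).items():
    d=cv2.absdiff(s0[v:v+35,u:u+35],np.ascontiguousarray(s['color'][v:v+35,u:u+35,::-1]));print(n,d.mean(),d.max())
E
```

```text
time: 6.48
ee_pos: [0.477, 0.1775, 0.2698]
orientation: [[0.007, 0.305, -0.952], [0.014, -0.952, -0.305], [-1.0, -0.011, -0.011]]
ft_force: [-0.8, -0.8, 0.4]
grip_width: -0.0
6.4833 [0.4770117  0.17750701 0.26984443] [-0.78183641 -0.83270124  0.3961077 ]
o 1.9499319727891156 19
b 14.571428571428571 107
```

View pics/w6.png

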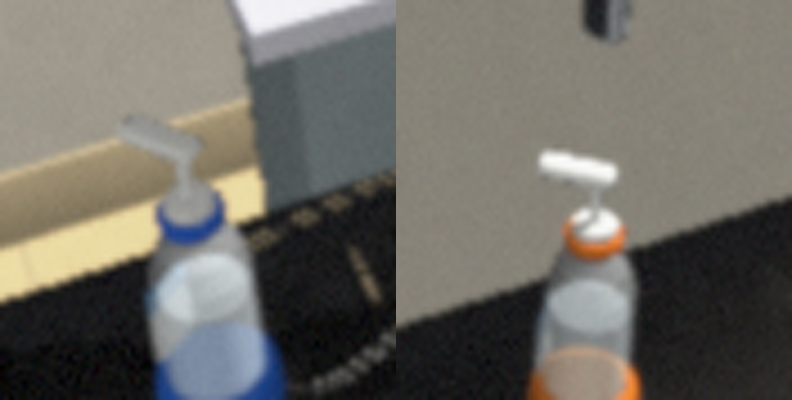

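Both heads are up. The orange one matches its first picture. The blue one has not moved and only looks darker because the arm shades it. The arm is clear, so I'm handing in.

```bash
python3 -c "
from plant import manip;print(manip.close_job())"
```

```text
the job is handed in; nothing more can be done
None
```

I pressed the orange bottle's pump fully down twice with closed fingertips and let it spring back each time. Then I raised the arm clear and handed the job in at about 6.5 s of the 35 s allowed. No verdict was reported.

- **Strokes:** Both presses ended on a hard stop with the fingertips at z ≈ 0.171 m, 13 mm below the head's resting height of 184 mm. The vertical force there was about 40 N on the first press and 35 N on the second. That is well above the 8 N needed, but only the fingertips touched.
- **Final position:** The orange head matched its starting picture after the second release. The fingertips were about 85 mm above it and the force reading was near zero.
- **Blue bottle:** The arm never touched it, and its head is in the same place in the last picture. The picture comparison did differ there (mean 14.6, against 1.9 for orange). I put that down to the arm's shadow, since the head only looks darker.
- **Measurements:** The three camera views disagreed by about 2–3 mm on where the head was. That was well within the 18 mm width of the bar, so I went ahead.

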